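# Tip the drained tube rack onto its feet and push it up to the reader

### The arm

A 7-joint arm with a two-finger parallel gripper is mounted at the origin on the work surface. World frame = base frame: x ahead of the robot, y to its left, z up, the work surface at z = 0. Lengths are in mm, angles in rad, forces in N, time in s.
With the tool pointing down it reaches from about 400 to 875 mm from the base axis. Payload 6.5 kg.
Tool frame: the origin (TCP) lies midway between the tips of the shut fingers; the grasp point (between the pads) lies 19 mm behind it; z points along the fingers, y is the line along which they close (so a half turn about z gives the same grasp; the last joint's range is limited). The gripper opens to 85 mm and grips with 20 to 120 N. Pads are 22 mm wide; open, the fingers measure 114 mm over their backs; the gripper's body (76 mm by 85 mm) begins 54 mm behind the grasp point. The pads swing forward as they close: fully open they stand 13 mm farther back than shut.
Start: joints at [1.26, 0.536, -0.004, 1.538, 0.003, 1.067, -0.071], TCP at [157.532, -630.614, 231.29] pointing down, gripper open.
Joint ranges: [-2.7, 2.7], [-0.37, 2.16], [-1.27, 1.26], [0.24, 2.4], [-1.31, 4.45], [0.19, 1.91], [-2.76, 2.76]. Speed limits (rad/s): [2.39, 2.39, 3.14, 3.14, 3.14, 3.14, 3.14].

### API

Orientations are given as [roll, pitch, yaw] about the fixed x, y, z axes, in that order (R = Rz(yaw) Ry(pitch) Rx(roll)).
In Python, from station import env, viewer gives the robot as it stands.
- The arm moves only by the tool apply_moves, never from a script. Its argument "commands" is a list of rows, each a list of 5 numbers: the finger opening in mm, from 0 to 85.4, then the shift along the tool's x, y, z in mm, then the turn about the tool's z in degrees. In form: [[hand, dx, dy, dz, turn], ...]. A call has 1 to 20 rows; each row shifts and turns the commanded pose from where the row before left it, along the tool's axes as they then stand; what a row does not reach is not made up. A row lasts 1/10 s, in which the tool goes at most 50 mm and 8.59 degrees, less where a joint would pass 70% of its speed; a pose out of reach is approached as far as the arm can. A call with a gripper value outside its range is refused whole. The fingers move at their own pace and stop on an object; "newtons" is the grip in N (left out, the last holds). Time passes only in rows, so rows that do not move let the fingers close. It gives the time, the measured TCP pose, the force, the opening and the grip force at its end, in the units of the state.
- env.sense(): the state, without advancing time (a new reading comes with each control period).
- viewer.grab_frame(name): name is "scene" or "top" or "wrist"; returns a dict with "pixels" (384x512x3 uint8, red, green, blue), "range_z" (384x512 float32, mm along the optical axis (not along the pixel's ray), 0 where there is no reading), "fx", "fy", "cx", "cy" (pixels), "D" ([k1, k2, p1, p2, k3] as OpenCV has them; the pictures are not rectified), "pose" (4x4, takes a point from camera to world coordinates). Camera axes: x right, y down, z forward; pixel columns grow to the right and rows downward; lengths in mm; the calibration is good to about 2 mm. A picture is of the moment at which its call begins.
- env.hand_in(): hands the job in; it is judged then, once.
The state is a dict: "time": time; "joint_pos": joint angles; "qd": joint speeds; "tau": joint torques, N m; "eef_pos": TCP position; "tool_rot": TCP orientation; "force": force on the tool from outside, world axes, zero at the start; "ft_torque": the same for the moment, N m; "finger_gap": finger opening in mm; "finger_force": force on a finger pad.
Only numpy, scipy, OpenCV 4.12 (cv2) and the standard library are available. Lean on these libraries where they do the work, as an engineer would, in place of code of your own. Each camera call takes 0.05 s, during which the arm holds its last target. There are 200 camera calls.

### The job

The white tube rack was left standing on end on the metal loading deck. Tip it over by pushing, towards the grey reader box, so that it lies on its solid feet plate with the tube holes facing up, and push it along the deck until its leading end rests square against the reader box, with the whole rack on the deck. Only push it: do not lift or carry it, and leave the stand of tubes, the jar and the tip box where they are.

Things in the scene. Friction and masses are not known exactly. Their poses are not given: they have to be found in the camera images.
- rack: loose empty white plastic tube rack, 0.18 to 0.35 kg, stood on end: 170 mm tall (z, its length), 80 mm wide (y), 70 mm deep (x). Origin: centre of its lower end, on the deck. +x points out of the face with two rows of five holes, 35 mm out; that face is solid for 25 mm at each end. The solid feet plate is the -x face. Tipped along -x past 22 degrees it falls onto it
- rack_center (a point): middle of the rack, 85 mm along its z from its origin. The rack starts with its holes looking away from the reader box (its x within 0.2 rad of the deck's -x), on the deck's middle line within 15 mm; it pivots on its lower edge with little slip
- rack_head (a point): centre of the rack's end that is uppermost at the start, 170 mm along its z from its origin; the leading end once tipped, then about 35 to 80 mm short of the reader box
- deck: fixed metal loading deck, a flat plate 350 mm long (its x from -170 to +180 mm), 180 mm wide (y), top 12 mm above the table. Origin on the table surface. x points to the reader box, a fixed grey box across the deck's end, 60 mm deep, 130 mm wide, its top 70 mm above the table; its face towards the rack is the stop, at x = +180 mm
- tubestand: bystander, beside the deck: loose white block 50 x 50 x 40 mm with three capped blood tubes, 121 mm high in all; origin at the centre of its underside
- reagent: bystander, beside the deck: loose white jar with a blue cap, 54 mm in diameter, 95 mm high; origin at the centre of its underside
- tipbox: bystander, beside the deck: loose blue box with clear lid, 65 x 50 x 51 mm; origin at the centre of its underside
Mind the look-alikes: they are no part of the job. Leave any blue, brown or orange look-alike of the rack alone.

How it is judged (in metres and radians):
At the end, for the whole second after the job is handed in: the rack lies at rest on its feet plate on the deck, holes up (within 0.07 rad), its leading end within 7 mm of the reader box's face and square to it (0.09 rad), its middle within 50 mm of the deck's middle line; the bystanders are within 15 mm of where they stood (angle between rack's own x axis and vertical below 0.07 rad and x of rack_head in the frame of deck above 0.173 m and angle between the z axis of rack and the x axis of deck, either way round below 0.09 rad and y of rack_center in the frame of deck between -0.05 and 0.05 m and height (world z) of rack_center below 0.052 m and linear speed of rack below 0.01 m/s and distance of each of tubestand, reagent, tipbox from where it was at the start of the episode below 0.015 m); the robot touches nothing.
It fails at once if the rack is lifted or carried: its middle more than 120 mm above the table (tipping alone raises it to 104 mm) (height (world z) of rack_center above 0.12 m).
It fails at once if the stand of capped tubes is moved more than 15 mm (distance of tubestand from where it was at the start of the episode above 0.015 m).
It fails at once if the reagent jar is moved more than 15 mm (distance of reagent from where it was at the start of the episode above 0.015 m).
It fails at once if the tip box is moved more than 15 mm (distance of tipbox from where it was at the start of the episode above 0.015 m).
It also fails if it takes over 48 s, if anything falls off the work surface, if the arm or the gripper's body presses on something with over 40 N, if the wrist force passes 120 N, or if a joint passes its speed limit or range.

## Working session

There is one attempt and no reset: what is moved stays moved. The work goes in short steps, Python scripts to look and compute and a tool call to move; the robot and the scene stay as the last step left them, time stands still between calls to the robot, and variables do not carry over. Pictures are saved under pics/ and viewed, at most 10 in all, crops included, and the job is handed in when it is done.

Besides the shell and the picture viewer there is one more tool, called after "Call:" as a command line: name --pt "numbers of a row" for each row, then --argument value for the rest. apply_moves: Moves the arm, as the interface text tells. Its arguments: {"type":"object","properties":{"commands":{"type":"array","items":{"type":"array","items":{"type":"number"}}},"newtons":{"type":"number"}},"required":["commands"]}

```bash
mkdir -p pics
cat > h.py <<'E'
import numpy as np, cv2
from station import env, viewer
def grab(n):
    f=viewer.grab_frame(n); return f
def cloud(f):
    h,w=f["range_z"].shape
    K=np.array([[f["fx"],0,f["cx"]],[0,f["fy"],f["cy"]],[0,0,1.]])
    u,v=np.meshgrid(np.arange(w),np.arange(h))
    p=cv2.undistortPoints(np.stack([u,v],-1).reshape(-1,1,2).astype(np.float64),K,np.array(f["D"],float)).reshape(h,w,2)
    z=f["range_z"].astype(float)
    P=np.dstack([p[...,0]*z,p[...,1]*z,z,np.ones_like(z)])@np.array(f["pose"]).T
    P=P[...,:3]; P[z==0]=np.nan
    return P
def save(n,img): cv2.imwrite("pics/"+n,cv2.cvtColor(img,cv2.COLOR_RGB2BGR))
E
python3 - <<'E'
from h import *
a=grab("scene");b=grab("top")
np.savez("f0.npz",s=a["pixels"],t=b["pixels"],S=cloud(a),T=cloud(b))
save("a.png",a["pixels"]);save("b.png",b["pixels"])
print(env.sense())
E
```

```text
{'time': 0.1, 'joint_pos': array([ 1.2598051 ,  0.53708374, -0.0044332 ,  1.53871732,  0.00259869,
        1.06730451, -0.07119727]), 'qd': array([ 0.00169215, -0.00168851,  0.00047574, -0.0005295 , -0.00081515,
       -0.00069538,  0.00038602]), 'tau': array([ 2.12426698e-03, -5.84567285e+01,  1.05177920e+00, -2.59779471e+01,
        1.26527858e-02,  4.61925811e-03, -1.70371271e-05]), 'eef_pos': array([ 157.3845604 , -630.10243589,  230.52729351]), 'tool_rot': array([-3.14008973e+00,  1.13342312e-04,  2.44860331e-01]), 'force': array([ 0.01371937, -0.50761542, -0.49978611]), 'ft_torque': array([ 0.05792632, -0.01482623,  0.01051565]), 'finger_force': 0.0, 'finger_gap': 85.38798823568659}
```

View pics/a.png

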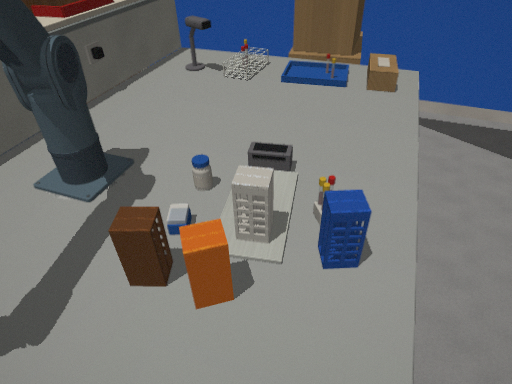

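View pics/b.png

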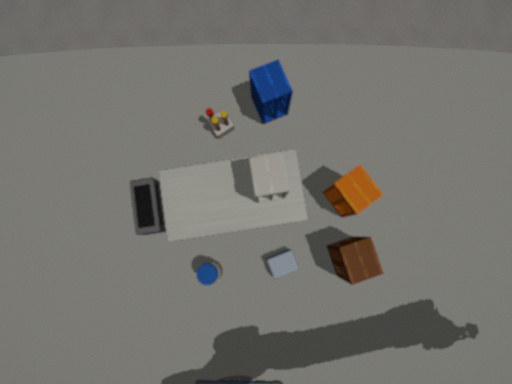

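Candidates, scene picture: white rack on the deck (254,205), blue (342,230), orange (207,263) and brown (145,247). The white one on the deck is the rack. Its holes face the camera, away from the grey reader box at (270,156). In the top picture the rack is at (269,177) and the reader box at (146,206). Next I measure the poses and check the choice in a crop.

Run:
```python
from h import *
d=np.load("f0.npz");T=d["T"];S=d["S"];t=d["t"]
def show(n,m):
    p=T[m][:,:2].astype(np.float32); r=cv2.minAreaRect(p); print(n,m.sum(),np.round(p.mean(0),1),[np.round(x,2) for x in r], np.round(np.nanmedian(T[m][:,2]),1)); return r
v,u=np.mgrid[:384,:512]
Z=T[...,2]
def box(u0,v0,u1,v1): return (u>u0)&(u<u1)&(v>v0)&(v<v1)
dk=box(155,145,310,242)&(Z>7)&(Z<18); r=show("deck",dk); print(cv2.boxPoints(r))
r=show("racktop",box(240,145,300,205)&(Z>172)&(Z<192)); print(cv2.boxPoints(r))
r=show("reader",box(125,170,167,240)&(Z>60)&(Z<80)); print(cv2.boxPoints(r))
show("reader low",box(125,170,167,240)&(Z>20))
show("stand",box(195,95,245,145)&(Z>25));show("jar",box(190,255,225,290)&(Z>80));show("tip",box(260,245,305,285)&(Z>40))
show("orange",box(320,160,385,220)&(Z>150));show("brown",box(325,230,385,285)&(Z>150));show("blue",box(245,55,295,125)&(Z>150))
save("c.png",cv2.resize(d["s"][130:300,110:390],None,fx=2.5,fy=2.5,interpolation=cv2.INTER_CUBIC))
```

```text
deck 8632 [557.1  32.5] [array([564.59,  25.65]), array([180.85, 366.9 ]), np.float64(8.95)] 12.0
[[ 446.72818  192.79413]
 [ 503.81705 -169.6333 ]
 [ 682.45984 -141.49384]
 [ 625.371    220.9336 ]]
racktop 1339 [590.8 -71.7] [array([591.46, -71.54]), array([80.59, 69.94]), np.float64(9.2)] 182.0
[[ 546.08826   -43.459705]
 [ 557.26514  -112.50044 ]
 [ 636.8224    -99.62108 ]
 [ 625.6455    -30.580338]]
reader 1388 [533.8 217.3] [array([535.02, 218.79]), array([129.32,  62.08]), np.float64(9.34)] 70.7
[[466.18198 238.9248 ]
 [476.25253 177.67001]
 [603.8568  198.64883]
 [593.78625 259.90363]]
reader low 1601 [533.6 213.9] [array([534.99, 218.62]), array([129.42,  62.41]), np.float64(9.34)] 70.4
stand 495 [734.7  45.6] [array([742.48,  47.12]), array([50.69, 49.69]), np.float64(34.05)] 49.3
jar 387 [380.3  66.4] [array([380.03,  66.97]), array([45.85, 48.29]), np.float64(45.26)] 94.8
tip 555 [ 401.  -104.9] [array([ 400.73, -105.94]), array([48.6 , 63.09]), np.float64(21.92)] 50.9
orange 1343 [ 561.8 -255.7] [array([ 562.66, -257.23]), array([80.04, 72.25]), np.float64(35.55)] 169.8
brown 1392 [ 415.2 -258.7] [array([ 415.53, -260.05]), array([80.87, 72.74]), np.float64(18.39)] 169.7
blue 1196 [795.7 -74.5] [array([797.48, -75.11]), array([81.94, 69.74]), np.float64(22.11)] 169.9
```

View pics/c.png

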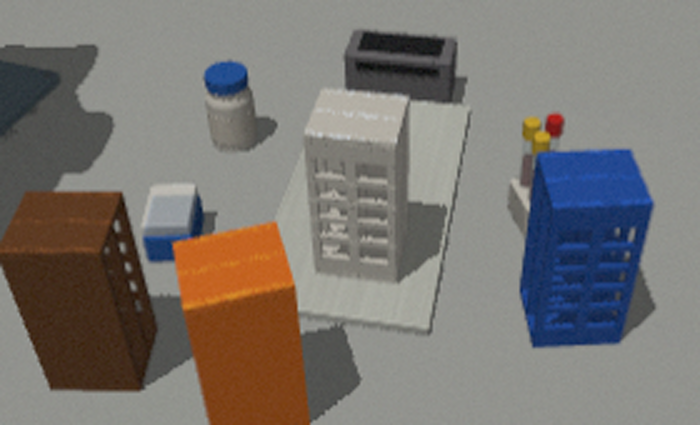

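The crop confirms it: the white rack stands on the deck with its holes towards the camera and the reader box behind it. In the deck frame it is at x≈-85, y≈-9 and already square. I'll move behind it at the current height and then turn.

Call:
apply_moves --pt "40 30.5 -20 0 0" --pt "40 30.5 -20 0 0" --pt "40 30.5 -20 0 0" --pt "40 30.5 -20 0 0" --pt "40 30.5 -20 0 0" --pt "40 30.5 -20 0 0" --pt "40 30.5 -20 0 0" --pt "40 30.5 -20 0 0" --pt "40 30.5 -20 0 0" --pt "40 30.5 -20 0 0" --pt "40 30.5 -20 0 0" --pt "40 30.5 -20 0 0" --pt "40 30.5 -20 0 0" --pt "40 30.5 -20 0 0" --pt "40 30.5 -20 0 0" --pt "40 30.5 -20 0 0" --pt "40 30.5 -20 0 0" --pt "40 30.5 -20 0 0"

```text
time: 1.9
eef_pos: [603.4, -147.1, 230.9]
tool_rot: [-3.141, 0.001, 0.245]
force: [-0.7, -0.6, 0.8]
finger_gap: 40.0
finger_force: 0.0
```

Call:
apply_moves --pt "40 0 0 0 -8.5" --pt "40 0 0 0 -8.5" --pt "40 0 0 0 -8.5" --pt "40 0 0 0 -8.5" --pt "40 0 0 0 -8.5" --pt "40 0 0 0 -8.5" --pt "40 0 0 0 -8.5" --pt "40 0 0 0 -8.5" --pt "40 0 0 0 -8.5" --pt "40 0 0 0 -8.5" --pt "40 0 0 0 0" --pt "40 0 0 0 0"

```text
time: 3.1
eef_pos: [602.7, -148.4, 230.9]
tool_rot: [-3.141, -0.0, 1.724]
force: [-0.5, 0.6, 0.1]
finger_gap: 39.7
finger_force: 0.0
```

Call:
apply_moves --pt "40 0 0 22 -0.4" --pt "40 0 0 22 0" --pt "40 0 0 22 0" --pt "40 8 0 0 0" --pt "40 8 0 0 0" --pt "40 8 0 0 0" --pt "40 8 0 0 0" --pt "40 6 0 0 0" --pt "40 6 0 0 0" --pt "40 6 0 0 0" --pt "40 6 0 0 0"

```text
time: 4.2
eef_pos: [593.7, -92.7, 165.4]
tool_rot: [3.142, 0.0, 1.735]
force: [-0.3, -0.1, 0.3]
finger_gap: 39.9
finger_force: 0.2
```

Run:
```python
from h import *
a=grab("scene");save("d.png",cv2.resize(a["pixels"][100:300,110:390],None,fx=2.5,fy=2.5))
```

```text
(no output)
```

View pics/d.png

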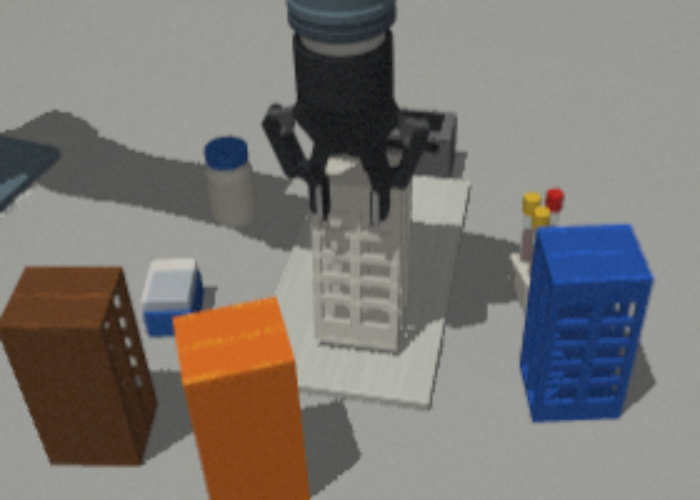

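The picture shows both fingers on the rack's upper band, at (318,200) and (380,205), and the rack starting to lean. I'll continue, raising the tool slightly.

Call:
apply_moves --pt "40 6 0 -1 0" --pt "40 6 0 -1 0" --pt "40 6 0 -1 0" --pt "40 6 0 -1 0" --pt "40 6 0 -1 0" --pt "40 6 0 0 0" --pt "40 6 0 0 0" --pt "40 6 0 0 0" --pt "40 0 0 0 0" --pt "40 0 0 0 0" --pt "40 0 0 0 0" --pt "40 0 0 0 0"

```text
time: 5.45
eef_pos: [585.9, -46.1, 170.2]
tool_rot: [-3.142, 0.0, 1.735]
force: [0.3, 0.1, -0.5]
finger_gap: 40.0
finger_force: 0.0
```

Run:
```python
from h import *
a=grab("scene");save("e.png",cv2.resize(a["pixels"][100:300,110:390],None,fx=2.5,fy=2.5))
```

```text
(no output)
```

View pics/e.png

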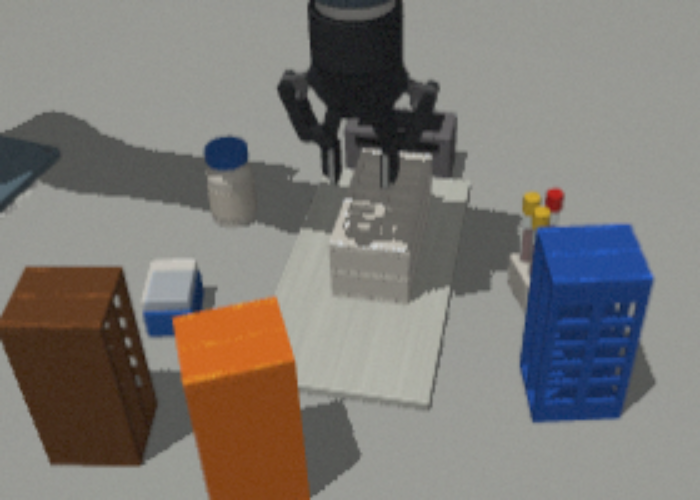

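The rack has fallen and lies holes up, near end around (370,265), slightly skewed. I'll back off at height and measure it.

Call:
apply_moves --pt "50 -20 0 0 0" --pt "50 -20 0 0 0" --pt "50 -15 0 0 0" --pt "50 0 0 0 0"

```text
time: 5.9
eef_pos: [594.9, -103.1, 170.0]
tool_rot: [-3.141, 0.001, 1.731]
force: [0.3, -0.2, -0.5]
finger_gap: 49.9
finger_force: 0.0
```

```bash
cat > m.py <<'E'
from h import *
b=grab("top");T=cloud(b);S=cloud(grab("scene"))
o=np.array([539.8,189.1]);a=np.deg2rad(99.25);X=np.array([np.cos(a),np.sin(a)]);Y=np.array([-X[1],X[0]])
def D(p): q=p[...,:2]-o; return np.stack([q@X+180,q@Y],-1)
for n,C in(("top",T),("scene",S)):
    q=D(C);Z=C[...,2];m=(abs(q[...,1])<75)&(q[...,0]>-165)&(q[...,0]<177)&(Z>76)&(Z<88)
    if m.sum()<50: continue
    m=cv2.morphologyEx(m.astype(np.uint8),cv2.MORPH_OPEN,np.ones((2,2)))>0
    r=cv2.minAreaRect(q[m].astype(np.float32));print(n,m.sum(),r,np.nanmedian(Z[m]));print(cv2.boxPoints(r).round(1).tolist())
s=env.sense();print(D(s["eef_pos"]),s["eef_pos"][2],s["tool_rot"],s["time"])
save("m%d.png"%(s["time"]*100),b["pixels"])
E
python3 m.py
```

```text
top 1686 ((42.04350280761719, -18.01824188232422), (192.26559448242188, 56.8687744140625), 27.34162712097168) 81.56508748539522
[[-56.400001525878906, -36.900001525878906], [-30.299999237060547, -87.4000015258789], [140.5, 0.8999999761581421], [114.4000015258789, 51.400001525878906]]
scene 688 ((22.517105102539062, -10.920848846435547), (315.1004638671875, 81.25203704833984), 2.7210326194763184) 80.54037433618481
[[-136.8000030517578, 22.200000762939453], [-132.89999389648438, -59.0], [181.8000030517578, -44.0], [178.0, 37.099998474121094]]
[-113.59802713   -7.90505589] 170.21675267354945 [ 3.14155730e+00 -7.50403541e-04  1.73501891e+00] 6.0
```

```bash
cat >> m.py <<'E'
for n,C in(("top",T),("scene",S)):
    q=D(C);Z=C[...,2];m=(abs(q[...,1])<75)&(q[...,0]>-80)&(q[...,0]<177)&(Z>76)&(Z<88);p=q[m]
    print(n,[(x,*[int(round(v)) for v in np.percentile(p[abs(p[:,0]-x)<6][:,1],[2,98])],int((abs(p[:,0]-x)<6).sum())) for x in range(-75,170,12) if (abs(p[:,0]-x)<6).sum()>4])
    print(n,[(y,*[int(round(v)) for v in np.percentile(p[abs(p[:,1]-y)<5][:,0],[2,98])]) for y in range(-60,60,10) if (abs(p[:,1]-y)<5).sum()>4])
E
python3 m.py|tail -4; ls pics
```

```text
top [(-39, -47, 30, 180), (-27, -46, 30, 180), (-15, -48, 31, 74), (-3, -48, 31, 94), (9, -48, 30, 104), (21, -47, 30, 92), (33, -48, 31, 104), (45, -48, 31, 97), (57, -48, 31, 110), (69, -48, 31, 92), (81, -47, 31, 109), (93, -48, 31, 58), (105, -47, 30, 172), (117, -47, 31, 177), (129, -46, 28, 42)]
top [(-50, -42, 123), (-40, -43, 122), (-30, -43, 124), (-20, -44, 124), (-10, -41, 122), (0, -42, 124), (10, -44, 124), (20, -43, 125), (30, -41, 121)]
scene [(-51, -49, 26, 64), (-39, -48, 28, 105), (-27, -48, 28, 95), (-15, -49, 30, 35), (-3, -49, 29, 76), (9, -48, 29, 29), (21, -49, 29, 61), (33, -49, 29, 31), (45, -48, 29, 55), (57, -49, 30, 28), (69, -49, 29, 32), (81, -48, 29, 17), (93, -49, 30, 23), (105, -48, 30, 22), (117, -49, -4, 27)]
scene [(-50, -47, 119), (-40, -47, 120), (-30, -46, 53), (-20, -47, 118), (-10, -47, 122), (0, -47, 102), (10, -47, 72), (20, -47, 91), (30, -46, 103)]
a.png
b.png
c.png
d.png
e.png
m600.png
m610.png
```

View pics/m600.png

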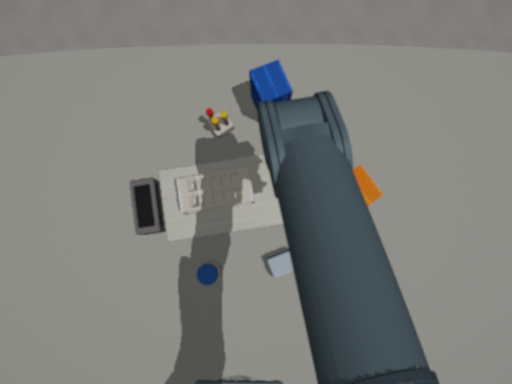

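The rack lies square: deck-frame base x≈-46, head x≈124, y≈-8.5, so the gap to the reader box is about 56 mm. The TCP is on the same line. I'll lower behind the base end and push.

Call:
apply_moves --pt "50 3 0 15 0" --pt "50 3 0 15 0" --pt "50 3 0 15 0" --pt "50 3 0 15 0" --pt "50 3 0 15 0" --pt "50 3 0 15 0" --pt "50 3 0 15 0" --pt "50 3 0 15 0" --pt "50 3 0 12 0" --pt "50 0 0 0 0"

```text
time: 7.1
eef_pos: [589.1, -72.5, 36.3]
tool_rot: [-3.139, -0.001, 1.736]
force: [0.7, 0.2, 0.4]
finger_gap: 50.0
finger_force: 0.0
```

Call:
apply_moves --pt "50 8 0 0 0" --pt "50 8 0 0 0" --pt "50 5 0 0 0" --pt "50 4 0 0 0" --pt "50 4 0 0 0" --pt "50 4 0 0 0" --pt "50 4 0 0 0" --pt "50 4 0 0 0" --pt "50 4 0 0 0" --pt "50 4 0 0 0" --pt "50 4 0 0 0" --pt "50 4 0 0 0" --pt "50 4 0 0 0" --pt "50 4 0 0 0" --pt "50 4 0 0 0" --pt "50 4 0 0 0" --pt "50 0 0 0 0"

```text
time: 8.8
eef_pos: [578.3, -0.0, 38.3]
tool_rot: [-3.142, -0.001, 1.736]
force: [-0.7, 0.5, -0.3]
finger_gap: 50.5
finger_force: 0.0
```

```bash
python3 m.py|tail -5; python3 -c "
from h import *
print(env.sense()['force'])"
```

```text
[-13.52027391  -7.49685851] 38.18152055472702 [-3.14138062e+00 -5.62864516e-04  1.73594972e+00] 8.9
top [(57, 24, 31, 9), (69, -19, 32, 74), (81, -48, 31, 64), (93, -47, 31, 125), (105, -47, 32, 75), (117, -47, 31, 124), (129, -47, 32, 78), (141, -48, 32, 86), (153, -46, 31, 179), (165, -46, 30, 146)]
top [(-50, 81, 168), (-40, 82, 168), (-30, 84, 168), (-20, 73, 168), (-10, 71, 167), (0, 70, 167), (10, 70, 168), (20, 69, 168), (30, 60, 166)]
scene [(-27, -57, 41, 41), (-15, -50, 36, 11), (-3, -22, 18, 46), (9, -46, 17, 37), (21, -49, 14, 12), (33, -49, -41, 11), (45, -42, -32, 16), (81, -48, -43, 5), (93, -48, -33, 18), (105, -48, -42, 7), (117, -49, -27, 25), (129, -48, -41, 8), (141, -48, -22, 20), (153, -47, -21, 24), (165, -48, -19, 21)]
scene [(-50, -23, 163), (-40, -27, 164), (-30, -24, 167), (-20, -2, 167), (-10, -3, 13), (0, -3, 15), (10, -3, 12), (20, -27, 14), (30, -29, -20), (40, -25, -21)]
[-1.10773443 -0.28254794  0.49373427]
```

Call:
apply_moves --pt "50 2 0 0 0" --pt "50 2 0 0 0" --pt "50 2 0 0 0" --pt "50 2 0 0 0" --pt "50 1 0 0 0" --pt "50 1 0 0 0" --pt "50 0 0 0 0"

```text
time: 9.6
eef_pos: [576.8, 8.8, 38.3]
tool_rot: [3.142, -0.0, 1.736]
force: [-0.6, -0.7, 0.1]
finger_gap: 50.2
finger_force: 0.0
```

Call:
apply_moves --pt "50 1 0 0 0" --pt "50 0 0 0 0"

```text
time: 9.8
eef_pos: [576.7, 9.6, 38.3]
tool_rot: [3.142, -0.0, 1.735]
force: [0.4, -1.3, 0.1]
finger_gap: 50.1
finger_force: 0.0
```

Call:
apply_moves --pt "50 1 0 0 0" --pt "50 0 0 0 0"

```text
time: 10.0
eef_pos: [576.5, 10.7, 38.3]
tool_rot: [3.142, -0.0, 1.735]
force: [0.1, -1.3, -0.7]
finger_gap: 50.0
finger_force: 0.0
```

Call:
apply_moves --pt "50 1 0 0 0" --pt "50 0 0 0 0"

```text
time: 10.2
eef_pos: [576.4, 11.7, 38.3]
tool_rot: [3.142, -0.0, 1.735]
force: [-0.2, -0.4, -0.3]
finger_gap: 50.4
finger_force: 0.0
```

Call:
apply_moves --pt "50 1 0 0 0" --pt "50 0 0 0 0"

```text
time: 10.4
eef_pos: [576.2, 11.9, 38.3]
tool_rot: [-3.141, 0.001, 1.735]
force: [0.5, -3.1, 0.9]
finger_gap: 50.0
finger_force: 0.0
```

Call:
apply_moves --pt "50 1 0 0 0" --pt "50 0 0 0 0"

```text
time: 10.6
eef_pos: [576.1, 11.9, 38.3]
tool_rot: [-3.141, 0.002, 1.734]
force: [0.4, -5.9, 1.3]
finger_gap: 49.8
finger_force: 0.0
```

Contact: the TCP has stopped and the force is rising. One more mm, then I'll back straight off and check.

Call:
apply_moves --pt "50 1 0 0 0" --pt "50 0 0 0 0"

```text
time: 10.8
eef_pos: [575.9, 11.8, 38.3]
tool_rot: [-3.141, 0.003, 1.733]
force: [0.1, -7.5, 1.2]
finger_gap: 50.1
finger_force: 0.0
```

Call:
apply_moves --pt "50 -2 0 0 0" --pt "50 -10 0 0 0" --pt "50 -20 0 0 0" --pt "50 -25 0 0 0" --pt "50 -20 0 0 0" --pt "50 0 0 -30 0" --pt "50 0 0 -40 0" --pt "50 0 0 -40 0" --pt "50 0 0 -40 0" --pt "50 0 0 0 0"

```text
time: 11.8
eef_pos: [592.3, -60.8, 194.0]
tool_rot: [3.132, 0.001, 1.736]
force: [0.4, -0.3, -0.3]
finger_gap: 50.2
finger_force: 0.0
```

```bash
python3 m.py|tail -5;python3 - <<'E'
from h import *
f=grab("scene");save("z.png",cv2.resize(f["pixels"][100:300,110:390],None,fx=2.5,fy=2.5))
E
```

```text
[-75.09663945  -8.34764496] 189.09183638359818 [3.13953871e+00 1.25984114e-04 1.73563806e+00] 11.9
top [(9, -46, 31, 61), (21, -46, 30, 181), (33, -47, 31, 156), (45, -48, 31, 61), (57, -47, 31, 130), (69, -47, 32, 74), (81, -47, 32, 126), (93, -47, 32, 74), (105, -47, 31, 123), (117, -47, 31, 76), (129, -47, 32, 122), (141, -47, 32, 86), (153, -48, 32, 88), (165, -46, 30, 171)]
top [(-50, 14, 171), (-40, 14, 174), (-30, 13, 176), (-20, 13, 174), (-10, 14, 173), (0, 13, 174), (10, 13, 175), (20, 13, 175), (30, 14, 172)]
scene [(9, -48, 29, 88), (21, -48, 29, 91), (33, -47, 29, 62), (45, -49, 31, 37), (57, -48, 27, 88), (69, -48, 30, 26), (81, -48, 30, 71), (93, -49, 30, 18), (105, -47, 30, 62), (117, -49, 31, 17), (129, -47, 29, 56), (141, -49, 31, 15), (153, -47, 30, 37), (165, -48, 30, 28)]
scene [(-50, 10, 169), (-40, 9, 175), (-30, 11, 164), (-20, 9, 155), (-10, 8, 72), (0, 8, 105), (10, 9, 157), (20, 10, 170), (30, 11, 171)]
```

View pics/z.png

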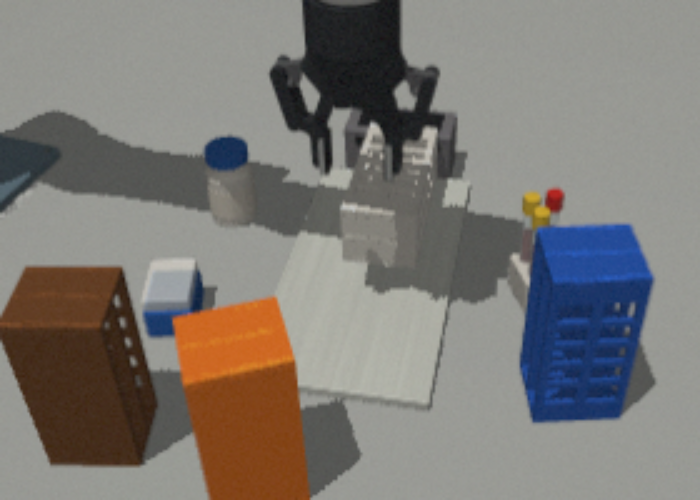

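The picture shows the rack flat and holes up, its head against the reader box at (400,130), with the bystanders unmoved. The base moved about 56 mm, matching the gap. Handing in.

```bash
python3 -c "
from h import *
print(env.hand_in())"
```

```text
the job is handed in; nothing more can be done
None
```

I tipped the white rack onto its feet plate and pushed it square against the reader box, about 8 mm off the deck's middle line. The bystanders look unmoved in the last picture, and I handed the job in at about 12 s; no verdict came back.

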